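# Consolidate clutch springs and stack the emptied tray

### The job

Two clutch springs are left in the blue parts tray on the sloping rack: move them into the two vacant wells of the part-filled blue tray standing on the cart, so that it is full. Then take the emptied tray off the rack and gently stack it square and fully seated on the empty blue tray on the cart. Leave the two trays on the cart where they stand, and do not disturb the springs already in place or the tools lying about.

Things in the scene. Friction and masses are not known exactly. Their poses are not given: they have to be found in the camera images.
- rack: fixed grey sheet-steel rack, 113 deep, 138 wide, about 110 mm high at the back. Deck slopes 30 degrees, low edge towards the rack's -x (the robot), with a 18 mm high stop there and side cheeks 12 mm high, 2 mm clear of the tray. Origin on the cart top, 30 mm nearer the robot than the deck's centre; x horizontal, away from the robot; z up.
- rack_tray: blue tray lying loose on the rack with two springs in it, the one to empty and stack; about 160 g, 108 (x) by 128 (y) by 47 mm. Origin at the centre of its underside, z square to its floor (so leaning 30 degrees to the robot on the rack), x up the slope. Floor at z = 11 mm; four wells centred at x = +-34, y = +-31 mm, 25 (x) by 40 mm (y), between rounded beads with tops at z = 16.5 mm.
- tray_bar (a point): middle of the top of the rack tray's finger bar, to lift it by: upright, 36 mm long along the tray's x, 12 mm thick along its y, from the tray floor (z = 11) to z = 36 mm at the tray's centre. Free space beside it down to the bead tops, out to y = +-54 mm once the springs are gone.
- keep_tray: identical blue tray standing loose and level on the cart, with two springs in it; the one to fill. Origin at the centre of its underside; vacant wells at x = +34, y = +31 and x = -34, y = -31 mm. A 20 mm high spring stands 14.5 mm above the beads round its well. Each tray's corner columns (x = +-42..54, y = +-54..64 mm) rise to z = 47 mm.
- spare_tray: identical blue tray standing loose, level and empty on the cart, to stack on. Origin at the centre of its underside. Its corner columns have ledges at z = 40 mm and outward-flared lips up to 47 mm. Another tray's rounded foot (97 by 117 mm, 8 mm high) drops between the lips with 2 to 3 mm play each side and rests on the ledges, 40 mm above; half a turn round is as good.
- moved_spring_a: steel clutch compression spring lying on its side, 19 mm across, 34 mm long along its own y, 20 mm high; origin at the middle of its underside. Grips like a solid block; sits in the rack tray, leaning with it, z square to the tray floor, its length across the slope; to be moved
- moved_spring_b: steel clutch compression spring lying on its side, 19 mm across, 34 mm long along its own y, 20 mm high; origin at the middle of its underside. Grips like a solid block; sits in the rack tray, leaning with it, z square to the tray floor, its length across the slope; to be moved
- kept_spring_a: steel clutch compression spring lying on its side, 19 mm across, 34 mm long along its own y, 20 mm high; origin at the middle of its underside. Grips like a solid block; sits in the keep tray and stays there
- kept_spring_b: steel clutch compression spring lying on its side, 19 mm across, 34 mm long along its own y, 20 mm high; origin at the middle of its underside. Grips like a solid block; sits in the keep tray and stays there
- moved_spring_a_mid (a point): centre of moved_spring_a, 10 mm above its underside
- moved_spring_b_mid (a point): centre of moved_spring_b, 10 mm above its underside
- kept_spring_a_mid (a point): centre of kept_spring_a, 10 mm above its underside
- kept_spring_b_mid (a point): centre of kept_spring_b, 10 mm above its underside
- well_0 (a point): where a spring's centre lies in the keep tray's well at x = -34, y = +31 mm, 10 mm above the tray floor (filled at the start)
- well_1 (a point): the same for the vacant well at x = +34, y = +31 mm
- well_2 (a point): the same for the vacant well at x = -34, y = -31 mm
- well_3 (a point): the same for the well at x = +34, y = -31 mm (filled at the start)
- marker: bystander: black and white marker pen, 133 mm long, lying loose on the cart
- wrench: bystander: steel combination wrench, 167 mm long, 8 mm thick, lying loose on the cart
- oil_cap: bystander: black ribbed oil filler cap, 34 mm across, 18 mm high, loose on the cart
Not all that is in view belongs to the job. What is shaped like the moved_spring_b but orange is not meant.

How it is judged:
On the way:
1. both springs from the rack tray lie in the two vacant wells of the keep tray, while the rack tray is still on the rack ((((distance between moved_spring_a_mid and well_1 below 0.008 m and angle between the y axis of moved_spring_a and the y axis of keep_tray, either way round below 0.25 rad) and (distance between moved_spring_b_mid and well_2 below 0.008 m and angle between the y axis of moved_spring_b and the y axis of keep_tray, either way round below 0.25 rad)) or ((distance between moved_spring_a_mid and well_2 below 0.008 m and angle between the y axis of moved_spring_a and the y axis of keep_tray, either way round below 0.25 rad) and (distance between moved_spring_b_mid and well_1 below 0.008 m and angle between the y axis of moved_spring_b and the y axis of keep_tray, either way round below 0.25 rad))) and distance of rack_tray from where it was at the start of the episode below 0.05 m), for 0.2 s.
At the end, for the whole second after the job is handed in: All four keep-tray wells hold a spring lying along its well (8 mm, 0.25 rad). The rack tray is seated on the spare tray: 40 mm above it within 2.5 mm, centred within 6 mm, level within 0.06 rad, square within 0.09 rad either way round. Lower trays level, all released and at rest ((((distance between moved_spring_a_mid and well_1 below 0.008 m and angle between the y axis of moved_spring_a and the y axis of keep_tray, either way round below 0.25 rad) and (distance between moved_spring_b_mid and well_2 below 0.008 m and angle between the y axis of moved_spring_b and the y axis of keep_tray, either way round below 0.25 rad)) or ((distance between moved_spring_a_mid and well_2 below 0.008 m and angle between the y axis of moved_spring_a and the y axis of keep_tray, either way round below 0.25 rad) and (distance between moved_spring_b_mid and well_1 below 0.008 m and angle between the y axis of moved_spring_b and the y axis of keep_tray, either way round below 0.25 rad))) and distance between kept_spring_a_mid and well_0 below 0.008 m and angle between the y axis of each of kept_spring_a, kept_spring_b and the y axis of keep_tray, either way round below 0.25 rad and distance between kept_spring_b_mid and well_3 below 0.008 m and horizontal distance between rack_tray and spare_tray below 0.006 m and z of rack_tray in the frame of spare_tray between 0.0375 and 0.0425 m and angle between the z axis of rack_tray and the z axis of spare_tray, either way round below 0.06 rad and angle between the x axis of rack_tray and the x axis of spare_tray, either way round below 0.09 rad and angle between each of spare_tray, keep_tray's own z axis and vertical below 0.05 rad and linear speed of each of rack_tray, keep_tray, spare_tray, moved_spring_a, moved_spring_b below 0.02 m/s); the robot touches nothing.
It fails at once if the keep tray is shoved more than 30 mm (distance of keep_tray from where it was at the start of the episode above 0.03 m).
It fails at once if the spare tray is shoved more than 30 mm (distance of spare_tray from where it was at the start of the episode above 0.03 m).
It fails at once if the emptied tray is slammed on the spare tray (over 30 N) (contact force between rack_tray and spare_tray above 30 N).
It fails at once if a spring already in place is taken out of its well (moved more than 35 mm) (distance of any of kept_spring_a, kept_spring_b from where it was at the start of the episode above 0.035 m).
It fails at once if a bystander is disturbed by more than 30 mm (distance of any of marker, wrench, oil_cap from where it was at the start of the episode above 0.03 m).
It also fails if it takes over 72 s, if anything falls off the work surface, if the arm or the gripper's body presses on something with over 40 N, if the wrist force passes 120 N, or if a joint passes its speed limit or range.

### The arm

A 6-joint arm with a two-finger parallel gripper is mounted at the origin on a cart in front of the work surface, level with it; the furniture and walls round the work are solid. World frame = base frame: x ahead of the robot, y to its left, z up, the work surface at z = 0. Lengths are in m, angles in rad, forces in N, time in s.
With the tool pointing down it reaches from about 0.3 to 0.85 m from the base axis. Payload 4.2 kg.
Tool frame: the origin (TCP) lies midway between the tips of the shut fingers; the grasp point (between the pads) lies 19 mm behind it; z points along the fingers, y is the line along which they close (so a half turn about z gives the same grasp; the last joint's range is limited). The gripper opens to 91 mm and grips with 3 to 60 N. Pads are 32 mm wide; open, the fingers measure 118 mm over their backs; the gripper's body (76 mm by 178 mm) begins 60 mm behind the grasp point.
Start: joints at [-1.357, 0.32, 1.565, -0, 1.257, -0.02], TCP at [0.133, -0.559, 0.214] pointing down, gripper open.
Joint ranges: [-3.11, 3.11], [-0.84, 2.01], [0.21, 2.61], [-1.34, 4.49], [0.05, 2.63], [-2.56, 2.56]. Speed limits (rad/s): [2.57, 2.57, 3.14, 3.14, 3.14, 3.14].

### API

Orientations are given as a rotation vector (axis times angle).
In Python, from station import * gives the robot as it stands.
- The arm moves only by the tool apply_moves, never from a script. Its argument "series" is a list of rows, each a list of 7 numbers: the shift along the tool's x, y, z in mm, then the turn, a rotation vector about the tool's x, y, z in rad, then the finger opening in mm, from 0 to 91.2. In form: [[x, y, z, ax, ay, az, claw], ...]. A call has 1 to 8 rows; each row shifts and turns the commanded pose from where the row before left it, along the tool's axes as they then stand; what a row does not reach is not made up. A row lasts 1/12 s, in which the tool goes at most 41.7 mm and 7.16 degrees, less where a joint would pass 70% of its speed; a pose out of reach is approached as far as the arm can. A call with a gripper value outside its range is refused whole. The fingers move at their own pace and stop on an object; "force" is the grip in N (left out, the last holds). Time passes only in rows, so rows that do not move let the fingers close. It gives the time, the measured TCP pose, the force, the opening and the grip force at its end, in the units of the state.
- read_state(): the state, without advancing time (a new reading comes with each control period).
- read_camera(name): name is "side" or "top" or "wrist"; returns the picture (480x640x3 uint8, red, green, blue); there is no depth.
- calibration(name): a dict with "intrinsics" (3x3 intrinsics, pixels), "rvec" (rotation vector, rad) and "tvec" (3), from world to camera coordinates, as OpenCV has them. Camera axes: x right, y down, z forward; pixel columns grow to the right and rows downward; lengths in m; the calibration is good to about 2 mm. A picture is of the moment at which its call begins: read the wrist's pose just before it. calibration takes no time and is no camera call; for the wrist camera it gives the pose at the moment of the call.
- hand_in(): hands the job in; it is judged then, once.
Trained networks look in the newest picture that a camera, given by its name, has taken for a name from the list of things; names that differ only in an ending like _2 or _b are one class to them, and where a whole thing is asked for, a point or a joint stands for the part that bears it (a point fixed in the world has none). Each returns a list of dicts, best first, with "conf" (0 to 1); they miss things now and then, are a little off and sometimes report something else, mostly with a low value. They report only what shows in the picture. A call takes as long as a camera call. They do not tell look-alikes from the thing itself.
- cut_out(camera, thing): "pixels" (480x640 bool, what is visible of it) and "box" ([left, top, width, height] in pixels, round what is visible of it).
The state is a dict: "time": time; "joint_pos": joint angles; "qd": joint speeds; "effort": joint torques, N m; "tcp_pos": TCP position; "eef_rot": TCP orientation; "force": force on the tool from outside, world axes, zero at the start; "moment": the same for the moment, N m; "width": finger opening in m; "gripper_force": force on a finger pad.
Only numpy, scipy, OpenCV 4.12 (cv2) and the standard library are available. Lean on these libraries where they do the work, as an engineer would, in place of code of your own. Each camera call takes 0.05 s, during which the arm holds its last target. There are 200 camera calls.

## Working session

There is one attempt and no reset: what is moved stays moved. The work goes in short steps, Python scripts to look and compute and a tool call to move; the robot and the scene stay as the last step left them, time stands still between calls to the robot, and variables do not carry over. Pictures are saved under pics/ and viewed, at most 10 in all, crops included, and the job is handed in when it is done.

Besides the shell and the picture viewer there is one more tool, called after ">>>" as a command line: name --pt "numbers of a row" for each row, then --argument value for the rest. apply_moves: Moves the arm, as the interface text tells. Its arguments: {"type":"object","properties":{"series":{"type":"array","items":{"type":"array","items":{"type":"number"}}},"force":{"type":"number"}},"required":["series"]}

```bash
ls; mkdir -p pics; python3 - <<'E'
from station import *
import cv2
for n in ("top","side"):
    cv2.imwrite(f"pics/{n}0.png",read_camera(n)[:,:,::-1])
    c=calibration(n);print(n,c)
print(read_state())
E
```

```text
pics
top {'intrinsics': array([[615.49426383,   0.        , 326.55939567],
       [  0.        , 615.49426383, 248.69001074],
       [  0.        ,   0.        ,   1.        ]]), 'rvec': array([ 2.09594012, -2.14612954,  0.13667842]), 'tvec': array([0.02700006, 0.50001001, 1.15337559])}
side {'intrinsics': array([[605.32956634,   0.        , 318.35664107],
       [  0.        , 605.32956634, 237.921982  ],
       [  0.        ,   0.        ,   1.        ]]), 'rvec': array([ 2.32640104, -0.02481943,  0.01435168]), 'tvec': array([-0.48969592,  0.06130786,  1.01665239])}
{'time': 0.1, 'joint_pos': array([-1.35700808e+00,  3.20194715e-01,  1.56554555e+00,  3.70328799e-05,
        1.25741426e+00, -2.00039324e-02]), 'qd': array([ 2.01972153e-03, -4.83365701e-04, -3.01108054e-03,  5.63736070e-04,
        6.40662784e-05, -4.79931700e-04]), 'effort': array([-5.68814926e-06, -4.13333559e+01, -2.32509166e+01,  7.29022385e-02,
        4.21200029e-02, -5.63246738e-05]), 'tcp_pos': array([ 0.13312255, -0.55890919,  0.21322792]), 'eef_rot': array([-3.11860740e+00, -3.66204548e-01,  1.82186759e-04]), 'force': array([-0.18443418,  0.27361318,  0.93135267]), 'moment': array([-0.01583404, -0.01976393,  0.05468098]), 'gripper_force': 0.0, 'width': 0.09094403731845281}
```

View pics/top0.png

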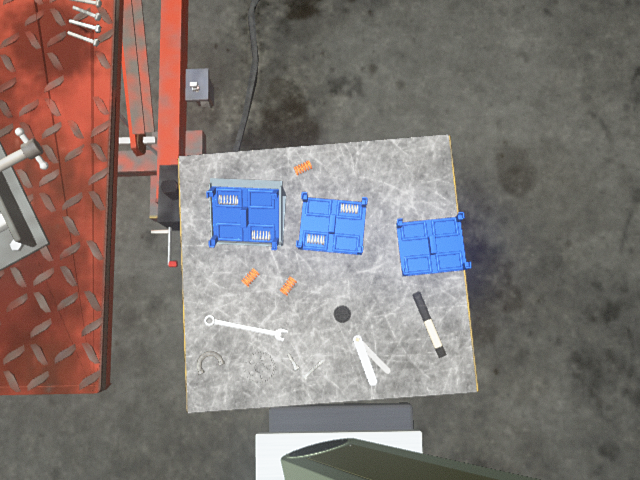

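View pics/side0.png

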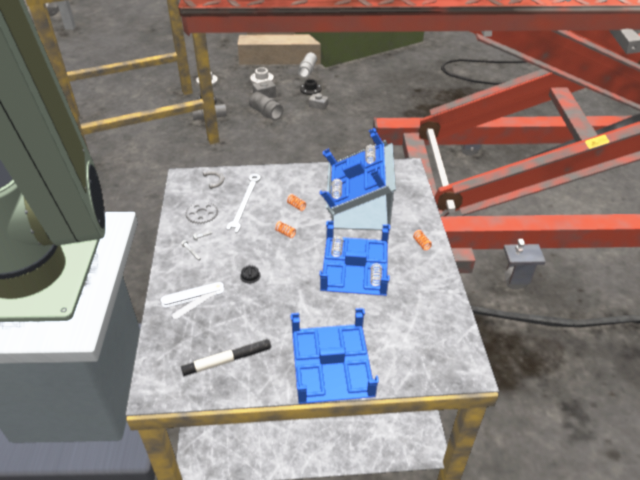

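The top view shows the trays: rack tray at (245,215) with white springs at (229,200) and (261,236), keep tray at (333,224) with vacant wells top-left and bottom-right, and spare tray at (432,245). The orange look-alikes at (303,167), (250,277) and (288,286) are outside the trays. Next I fit the tray poses from silhouettes in both cameras.

```bash
cat > h.py <<'E'
from station import *
import numpy as np, cv2
from scipy.optimize import minimize
from scipy.spatial.transform import Rotation as R
CAL={n:calibration(n) for n in ("top","side")}
def proj(P,n,c=None):
    c=c or CAL[n]; return cv2.projectPoints(np.float64(P).reshape(-1,1,3),c["rvec"],c["tvec"],c["intrinsics"],None)[0].reshape(-1,2)
def ray(uv,n,c=None):
    c=c or CAL[n]; M=cv2.Rodrigues(c["rvec"])[0]; o=-M.T@c["tvec"]
    return o, M.T@np.linalg.inv(c["intrinsics"])@np.r_[uv,1]
s=[(a,b) for a in(-1,1) for b in(-1,1)]
BOX=np.array([(54*a,64*b,z) for a,b in s for z in(8,47)]+[(48.5*a,58.5*b,0) for a,b in s])/1e3
def Rt(yaw,tilt): return R.from_euler('ZY',[yaw,-tilt]).as_matrix()
def hull(p): return cv2.convexHull(np.float32(p))
def cost(obs,P):
    L=0
    for n,H in obs:
        q=hull(proj(P,n)); i=cv2.intersectConvexConvex(H,q)[0]
        L+=1-i/(cv2.contourArea(H)+cv2.contourArea(q)-i)
    return L
def maskhull(m):
    m=cv2.morphologyEx(m.astype(np.uint8),cv2.MORPH_OPEN,np.ones((2,2)))
    return hull(np.argwhere(m)[:,::-1])
E
python3 - <<'E'
from h import *
D={n:{} for n in CAL}
for n in CAL:
    read_camera(n)
    for t in("rack_tray","moved_spring_a"):
        D[n][t]=cut_out(n,t)
        for d in D[n][t]: print(n,t,round(d["conf"],2),d["box"],d["pixels"].sum())
import pickle;pickle.dump(D,open("d.pkl","wb"))
E
```

```text
top rack_tray 0.81 [206.5, 182.1, 72.8, 65.9] 3683
top moved_spring_a 0.68 [295.1, 159.4, 16.9, 15.0] 128
top moved_spring_a 0.62 [241.7, 268.1, 18.4, 18.0] 154
top moved_spring_a 0.61 [214.7, 196.2, 26.0, 10.7] 110
top moved_spring_a 0.41 [254.7, 233.2, 15.3, 3.5] 74
side rack_tray 0.65 [321.2, 127.5, 64.9, 81.9] 2483
side rack_tray 0.65 [319.5, 219.3, 70.4, 75.1] 3394
side rack_tray 0.51 [239.8, 265.1, 21.7, 16.4] 310
side moved_spring_a 0.72 [365.6, 145.2, 10.8, 14.7] 167
side moved_spring_a 0.63 [277.3, 217.6, 16.7, 17.7] 183
side moved_spring_a 0.6 [413.0, 232.6, 15.9, 13.9] 123
side moved_spring_a 0.55 [329.7, 179.3, 13.4, 20.4] 150
side moved_spring_a 0.47 [287.8, 190.5, 20.3, 21.4] 156
```

```bash
cat > fit.py <<'E'
from h import *
def blobs(n):
    im=cv2.imread(f"pics/{n}0.png"); h=cv2.cvtColor(im,cv2.COLOR_BGR2HSV)
    m=((h[...,0]>100)&(h[...,0]<122)&(h[...,1]>140)&(h[...,2]>60)).astype(np.uint8)
    if n=="top": m[:,:200]=0; m[:170]=0
    k,l,st,ce=cv2.connectedComponentsWithStats(m)
    return sorted([(ce[i],l==i,st[i]) for i in range(1,k) if st[i,4]>500],key=lambda b:b[0][0] if n=="top" else b[0][1])
T=blobs("top");S=blobs("side")
for b in T+S: print(b[0].round(),b[2])
for i,name in enumerate(("rack","keep","spare")):
    obs=[("top",maskhull(T[i][1])),("side",maskhull(S[i][1]))]
    o,d=ray(T[i][0],"top"); tilt=np.pi/6*(i==0)
    g=lambda p:cost(obs,BOX@Rt(p[2],tilt).T+[p[0],p[1],p[3] if i==0 else 0])
    z0=.09 if i==0 else 0; p0=o-d*(o[2]-z0-.02)/d[2]; best=None
    for y in(-.2,0,.2):
        x0=[p0[0],p0[1],y,z0][:4 if i==0 else 3]
        r=minimize(g,x0,method="Nelder-Mead",options=dict(initial_simplex=[x0]+[list(np.array(x0)+np.eye(len(x0))[k]*(.02 if k!=2 else .1)) for k in range(len(x0))],xatol=1e-5,fatol=1e-6,maxiter=2000))
        if best is None or r.fun<best.fun: best=r
    print(name,best.x.round(4),best.fun)
    for q in obs:
        r=minimize(lambda p:cost([q],BOX@Rt(p[2],tilt).T+[p[0],p[1],best.x[3] if i==0 else 0]),best.x[:3],method="Nelder-Mead",options=dict(xatol=1e-5,fatol=1e-6)); print("  ",q[0],r.x.round(4),r.fun)
E
python3 fit.py
```

```text
[245. 214.] [ 207  187   72   63 3167]
[332. 225.] [ 296  192   71   62 2882]
[432. 246.] [ 397  212   75   64 3448]
[357. 173.] [ 320  128   65   79 2136]
[355. 265.] [ 320  222   70   73 3069]
[332. 362.] [ 291  309   87   94 5557]
rack [ 0.5692  0.1674 -0.0801  0.0629] 0.11703007425340672
   top [ 0.5681  0.167  -0.0539] 0.03150956517989856
   side [ 0.5706  0.1751 -0.1056] 0.06681489433499155
keep [ 0.5524  0.0024 -0.113 ] 0.09711080685526285
   top [ 0.5521  0.0023 -0.1159] 0.03890329148416194
   side [ 0.5534  0.005  -0.1152] 0.04631003054574667
spare [ 0.5049 -0.1931  0.0682] 0.059172839831455715
   top [ 0.5047 -0.1933  0.0735] 0.02067203361186154
   side [ 0.5052 -0.1929  0.0605] 0.03598615748815437
```

```bash
cat >> h.py <<'E'
RACK=dict(p=np.array([.569,.168,.063]),R=Rt(-.06,np.pi/6))
KEEP=dict(p=np.array([.5523,.0028,0]),R=Rt(-.115,0))
SPARE=dict(p=np.array([.505,-.193,0]),R=Rt(.068,0))
def toolR(F,mode): # 's': x along tray +y (grips across tray x); 'b': x along tray -x (grips across tray y)
    T=F["R"]; z=-T[:,2]; x=T[:,1] if mode=='s' else -T[:,0]
    return np.c_[x,np.cross(z,x),z]
def at(F,q): return F["p"]+F["R"]@(np.array(q)/1e3)
def plan(p,Rm):
    s=read_state(); R0=R.from_rotvec(s["eef_rot"]).as_matrix()
    d=R0.T@(p-s["tcp_pos"])*1e3; w=R.from_matrix(R0.T@Rm).as_rotvec()
    print("t",round(s["time"],2),"tcp",s["tcp_pos"].round(4),"then-shift(start axes) mm",d.round(1),"rot",w.round(4),np.degrees(np.linalg.norm(w)).round(1),"shift in target axes",(Rm.T@(p-s["tcp_pos"])*1e3).round(1))
E
python3 - <<'E'
from h import *
c=calibration("wrist"); s=read_state()
M=cv2.Rodrigues(c["rvec"])[0]; o=-M.T@c["tvec"]; R0=R.from_rotvec(s["eef_rot"]).as_matrix()
print("cam in tool",(R0.T@(o-s["tcp_pos"])).round(3)); print((M@R0).round(2)); print(c["intrinsics"])
plan(at(RACK,[0,0,200]),toolR(RACK,'s'))
E
```

```text
cam in tool [ 0.066 -0.    -0.172]
[[ 0.    1.   -0.  ]
 [-0.97  0.   -0.24]
 [-0.24  0.    0.97]]
[[336.76105893   0.         318.07499232]
 [  0.         336.76105893 242.30234498]
 [  0.           0.           1.        ]]
t 0.4 tcp [ 0.1332 -0.5593  0.2139] then-shift(start axes) mm [ 496.7 -635.5  -22.3] rot [-0.45    0.3338 -1.246 ] 78.3 shift in target axes [752.1 263.5 126.3]
```

>>> apply_moves --pt "24 -31 -5 0 0 0 60" --pt "24 -31 -5 0 0 0 60" --pt "24 -31 -5 0 0 0 60" --pt "24 -31 -5 0 0 0 60" --pt "24 -31 0 0 0 0 60" --pt "24 -31 0 0 0 0 60" --pt "24 -31 0 0 0 0 60" --pt "24 -31 0 0 0 0 60" --force 12

```text
time: 1.07
tcp_pos: [0.2628, -0.2719, 0.2342]
eef_rot: [3.12, 0.365, 0.001]
force: [1.3, -0.6, -0.4]
width: 0.0602
gripper_force: 0.0
```

>>> apply_moves --pt "24 -31 0 0 0 0 60" --pt "24 -31 0 0 0 0 60" --pt "24 -31 0 0 0 0 60" --pt "24 -31 0 0 0 0 60" --pt "24 -31 0 0 0 0 60" --pt "24 -31 0 0 0 0 60" --pt "24 -31 0 0 0 0 60" --pt "24 -31 0 0 0 0 60"

```text
time: 1.73
tcp_pos: [0.3922, 0.0141, 0.2343]
eef_rot: [3.12, 0.367, 0.002]
force: [0.8, -1.6, 0.3]
width: 0.06
gripper_force: 0.0
```

>>> apply_moves --pt "24 -31 0 0 0 0 60" --pt "24 -31 0 0 0 0 60" --pt "24 -31 0 0 0 0 60" --pt "24 -31 0 0 0 0 60" --pt "0 0 0 0 0 -0.12 60" --pt "0 0 0 0 0 -0.12 60" --pt "0 0 0 0 0 -0.12 60" --pt "0 0 0 0 0 -0.12 60"

```text
time: 2.4
tcp_pos: [0.4565, 0.1554, 0.2338]
eef_rot: [2.94, 1.108, -0.0]
force: [0.0, -0.5, 0.6]
width: 0.06
gripper_force: 0.0
```

```bash
python3 -c "
from h import *
print(read_state()['joint_pos'].round(2))
plan(at(RACK,[0,0,130]),toolR(RACK,'s'))"
```

```text
[ 0.3   0.16  1.73 -0.    1.25  1.15]
t 2.4 tcp [0.4565 0.1554 0.2338] then-shift(start axes) mm [46.7 19.  58.2] rot [-0.4959  0.2071 -0.7715] 53.9 shift in target axes [19.3 11.2 73.7]
```

>>> apply_moves --pt "0 0 0 -0.062 0.0259 -0.0964 60" --pt "0 0 0 -0.062 0.0259 -0.0964 60" --pt "0 0 0 -0.062 0.0259 -0.0964 60" --pt "0 0 0 -0.062 0.0259 -0.0964 60" --pt "0 0 0 -0.062 0.0259 -0.0964 60" --pt "0 0 0 -0.062 0.0259 -0.0964 60" --pt "0 0 0 -0.062 0.0259 -0.0964 60" --pt "0 0 0 -0.062 0.0259 -0.0964 60"

```text
time: 3.07
tcp_pos: [0.4563, 0.1554, 0.2343]
eef_rot: [1.977, 1.859, 0.501]
force: [0.4, -0.5, 0.4]
width: 0.0602
gripper_force: 0.0
```

>>> apply_moves --pt "10 6 37 0 0 0 40" --pt "9 5 37 0 0 0 40" --pt "0 0 0 0 0 0 40"

```text
time: 3.32
tcp_pos: [0.5044, 0.1709, 0.1701]
eef_rot: [1.986, 1.859, 0.488]
force: [0.4, -0.5, -0.3]
width: 0.0428
gripper_force: 0.0
```

```bash
python3 - <<'E'
from h import *
import pickle
plan(at(RACK,[0,0,130]),toolR(RACK,'s'))
c=calibration("wrist"); im=read_camera("wrist")[:,:,::-1].copy()
pickle.dump((c,im),open("w1.pkl","wb"))
v=im.copy()
top=[(a*54,b*64,47) for a,b in s]; bar=[(a*18,b*6,36) for a,b in s]
spr=[(34,31,31),(-34,-31,31),(34,-31,11),(-34,31,11)]
for F in (RACK,):
    for P in top+bar+spr:
        cv2.circle(v,tuple(int(k) for k in proj(at(F,P),"",c)[0]),3,(0,255,255),1)
cv2.imwrite("pics/w1.png",v)
E
```

```text
t 3.32 tcp [0.5044 0.1709 0.1701] then-shift(start axes) mm [ 1.   2.4 -5. ] rot [-0.0066  0.0062 -0.0044] 0.6 shift in target axes [ 1.   2.4 -5. ]
```

View pics/w1.png

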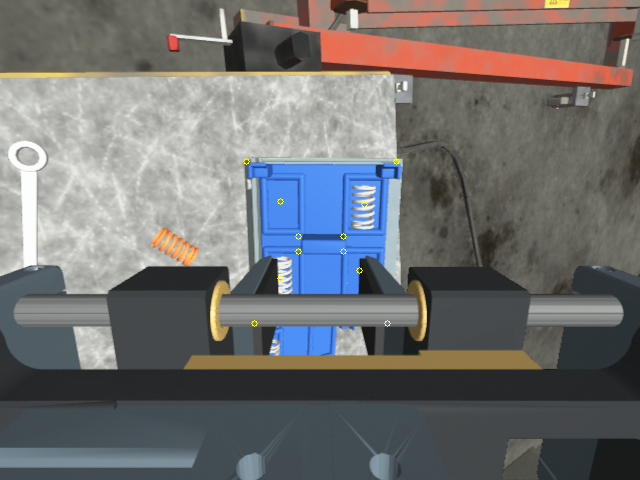

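The crop region shows the rack tray's white-steel springs at (364,208) and (283,280); the orange one at (175,245) lies on the cart, so it's not meant. I'll enlarge this to check alignment and identity.

```bash
python3 - <<'E'
from h import *
import pickle
c,im=pickle.load(open("w1.pkl","rb"))
k=4; v=cv2.resize(im[150:300,240:410],None,fx=k,fy=k,interpolation=cv2.INTER_CUBIC)
def poly(Q,col):
    p=(proj([at(RACK,q) for q in Q],"",c)-[240,150]+.5)*k
    cv2.polylines(v,[p.astype(np.int32)],True,col,1)
def rect(x0,x1,y0,y1,z,col): poly([(x0,y0,z),(x1,y0,z),(x1,y1,z),(x0,y1,z)],col)
for a in(-1,1):
    for b in(-1,1):
        cx,cy=34*a,31*b; rect(cx-12.5,cx+12.5,cy-20,cy+20,11,(0,255,255)); rect(*sorted((42*a,54*a)),*sorted((54*b,64*b)),47,(0,0,255))
rect(-18,18,-6,6,36,(0,255,0))
for cx,cy in((34,31),(-34,31),(34,-31),(-34,-31)): rect(cx-9.5,cx+9.5,cy-17,cy+17,21,(255,0,255))
cv2.imwrite("pics/w1c.png",v)
E
```

```text
(no output)
```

View pics/w1c.png

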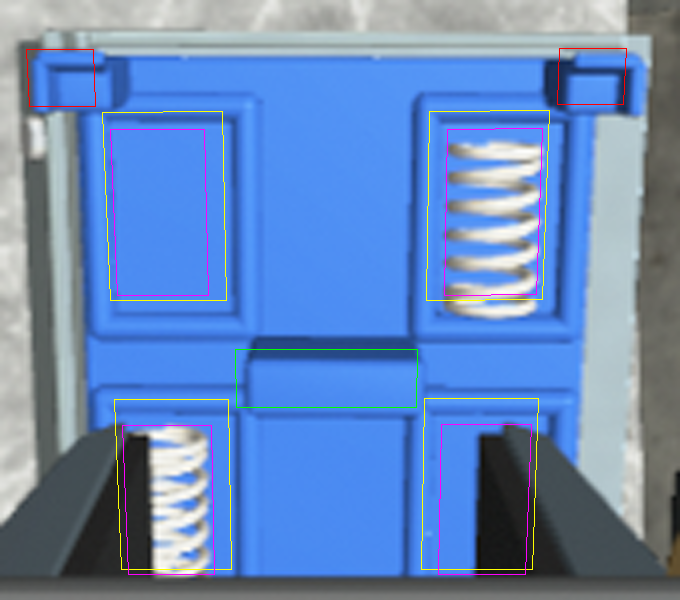

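The crop confirms two white steel springs in the rack tray's +x+y and -x-y wells. The model is off only by about 1–2 mm, so I'll correct it and go.

```bash
cat >> h.py <<'E'
RACK["p"]=at(RACK,[1.2,-1.5,1.0]); RACK["R"]=Rt(-.063,np.pi/6)
E
python3 -c "
from h import *
plan(at(RACK,[33,29.2,60]),toolR(RACK,'s'))"
```

```text
t 3.37 tcp [0.5038 0.1704 0.172 ] then-shift(start axes) mm [29.8 36.4 65.6] rot [-0.0053  0.0049 -0.0023] 0.4 shift in target axes [29.4 36.2 66. ]
```

>>> apply_moves --pt "15 18 20 0 0 0 34" --pt "15 18 20 0 0 0 34" --pt "0 0 26 0 0 0 34" --pt "0 0 0 0 0 0 34" --pt "0 0 0 0 0 0 34"

```text
time: 3.78
tcp_pos: [0.5698, 0.1959, 0.1359]
eef_rot: [1.985, 1.855, 0.495]
force: [-0.4, 0.6, -0.4]
width: 0.0341
gripper_force: 0.0
```

```bash
python3 - <<'E'
from h import *
plan(at(RACK,[33,29.2,21]),toolR(RACK,'s'))
print(read_state()["width"])
cv2.imwrite("pics/w2.png",read_camera("wrist")[80:480,120:520,::-1])
E
```

```text
t 3.78 tcp [0.5698 0.1959 0.1359] then-shift(start axes) mm [-0.1 -1.4 41.6] rot [-0.0012  0.0032 -0.0038] 0.3 shift in target axes [-0.2 -1.4 41.6]
0.03407394206251329
```

View pics/w2.png

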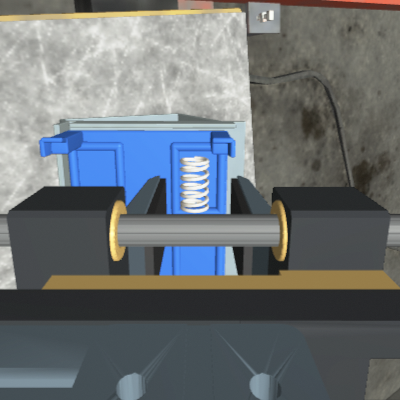

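The fingers straddle the spring (crop (195,185)), and the gap midline is within about 2 mm of it. Descending now.

>>> apply_moves --pt "0 -1.4 15 0 0 0 34" --pt "0 0 15 0 0 0 34" --pt "0 0 9 0 0 0 34" --pt "0 0 2.5 0 0 0 34" --pt "0 0 0 0 0 0 34"

```text
time: 4.25
tcp_pos: [0.5896, 0.195, 0.1001]
eef_rot: [1.984, 1.854, 0.498]
force: [0.4, 0.4, 0.1]
width: 0.0339
gripper_force: 0.0
```

>>> apply_moves --pt "0 0 0 0 0 0 5" --pt "0 0 0 0 0 0 5" --pt "0 0 0 0 0 0 5" --pt "0 0 0 0 0 0 5" --pt "0 0 0 0 0 0 5" --force 12

```text
time: 4.67
tcp_pos: [0.5899, 0.1953, 0.1005]
eef_rot: [1.983, 1.854, 0.499]
force: [-3.3, 0.2, 5.9]
width: 0.0191
gripper_force: 12.0
```

```bash
python3 -c "
from h import *
plan(at(RACK,[33,29.2,21]),toolR(RACK,'s'))"
```

```text
t 4.67 tcp [0.5899 0.1953 0.1005] then-shift(start axes) mm [-0.9 -1.1  0.9] rot [ 0.0016  0.0013 -0.004 ] 0.3 shift in target axes [-0.9 -1.1  0.9]
```

>>> apply_moves --pt "0 0 -10 0 0 0 5" --pt "0 0 -25 0 0 0 5" --pt "0 0 -35 0 0 0 5" --pt "0 0 -35 0 0 0 5" --pt "0 0 0 0 0 0 5" --force 20

```text
time: 5.08
tcp_pos: [0.5377, 0.2003, 0.1972]
eef_rot: [1.981, 1.852, 0.512]
force: [0.1, 0.2, -0.1]
width: 0.0192
gripper_force: 20.0
```

```bash
python3 -c "
from h import *
print(read_state()['force'],read_state()['width'])
plan(at(KEEP,[34,31,100]),toolR(KEEP,'s'))"
```

```text
[ 0.07407757  0.24925543 -0.06771903] 0.019201185825218032
t 5.08 tcp [0.5377 0.2003 0.1972] then-shift(start axes) mm [-167.4    5.4  114.8] rot [ 0.5323 -0.0193  0.0466] 30.6 shift in target axes [-163.5   71.1   97.2]
```

>>> apply_moves --pt "0 0 0 0.1065 -0.0039 0.0093 5" --pt "0 0 0 0.1065 -0.0039 0.0093 5" --pt "0 0 0 0.1065 -0.0039 0.0093 5" --pt "0 0 0 0.1065 -0.0039 0.0093 5" --pt "0 0 0 0.1065 -0.0039 0.0093 5" --pt "-38 10 0 0 0 0 5" --pt "-38 18 0 0 0 0 5" --pt "-38 18 0 0 0 0 5"

```text
time: 5.75
tcp_pos: [0.5699, 0.0798, 0.1902]
eef_rot: [-2.343, -2.089, 0.018]
force: [1.7, -0.3, -0.1]
width: 0.0189
gripper_force: 20.0
```

>>> apply_moves --pt "-38 18 0 0 0 0 5" --pt "-11.5 7 25 0 0 0 5" --pt "0 0 25 0 0 0 5" --pt "0 0 0 0 0 0 5" --pt "0 0 0 0 0 0 5"

```text
time: 6.17
tcp_pos: [0.587, 0.0287, 0.1398]
eef_rot: [-2.344, -2.085, 0.021]
force: [0.6, 0.9, 0.7]
width: 0.0188
gripper_force: 20.0
```

```bash
cat >> h.py <<'E'
def overlay(F,c,im,box,k,fn):
    x0,y0,x1,y1=box; v=cv2.resize(im[y0:y1,x0:x1],None,fx=k,fy=k,interpolation=cv2.INTER_CUBIC)
    def rect(a0,a1,b0,b1,z,col):
        p=(proj([at(F,q) for q in((a0,b0,z),(a1,b0,z),(a1,b1,z),(a0,b1,z))],"",c)-[x0,y0]+.5)*k
        cv2.polylines(v,[p.astype(np.int32)],True,col,1)
    for a,b in s:
        cx,cy=34*a,31*b; rect(cx-12.5,cx+12.5,cy-20,cy+20,11,(0,255,255)); rect(*sorted((42*a,54*a)),*sorted((54*b,64*b)),47,(0,0,255))
    rect(-18,18,-6,6,36,(0,255,0)); cv2.imwrite(fn,v)
E
python3 - <<'E'
from h import *
plan(at(KEEP,[34,31,100]),toolR(KEEP,'s'))
c=calibration("wrist"); im=read_camera("wrist")[:,:,::-1].copy()
overlay(KEEP,c,im,(180,120,440,310),3,"pics/w3.png")
E
```

```text
t 6.17 tcp [0.587  0.0287 0.1398] then-shift(start axes) mm [ 1.5  3.  39.8] rot [-0.0122  0.0067 -0.0019] 0.8 shift in target axes [ 1.3  2.5 39.8]
```

View pics/w3.png

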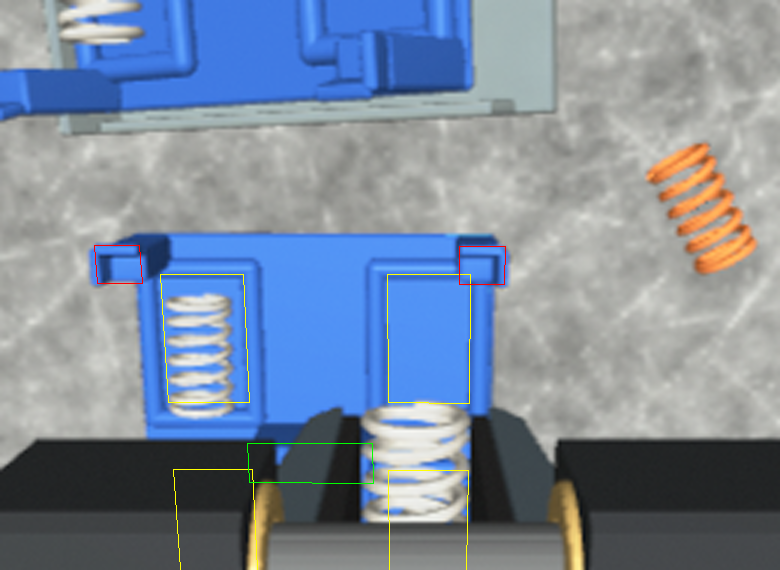

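Keep tray model matches: columns at (118,264) and (482,265) of the crop within about 1 px. The held spring is well aligned. Checking its offset along the pads.

```bash
python3 - <<'E'
from h import *
c=calibration("wrist"); s_=read_state(); R0=R.from_rotvec(s_["eef_rot"]).as_matrix()
for z in(-9,1,11): print(z,[((proj(s_["tcp_pos"]+R0@(np.array([17,y,z])/1e3),"",c)[0]-[180,120])*3).round() for y in(-9.5,0,9.5)])
for y in(14,48):
  for z in (11,21,31): print("kept",y,z,((proj(at(KEEP,[-34,y,z]),"",c)[0]-[180,120])*3).round())
E
```

```text
-9 [array([357., 423.]), array([414., 423.]), array([470., 423.])]
1 [array([360., 406.]), array([414., 407.]), array([467., 407.])]
11 [array([363., 392.]), array([414., 392.]), array([464., 392.])]
kept 14 11 [203. 392.]
kept 14 21 [196. 401.]
kept 14 31 [189. 411.]
kept 48 11 [198. 284.]
kept 48 21 [190. 289.]
kept 48 31 [182. 295.]
```

>>> apply_moves --pt "1.2 1.5 20 -0.006 0.0035 0 5" --pt "1.2 1 20 -0.006 0.0035 0 5" --pt "0 0 20 0 0 0 5" --pt "0 0 20 0 0 0 5" --pt "0 0 20 0 0 0 5" --pt "0 0 10 0 0 0 5" --pt "0 0 2 0 0 0 5" --pt "0 0 0 0 0 0 5"

```text
time: 6.88
tcp_pos: [0.5914, 0.0313, 0.0297]
eef_rot: [2.344, 2.087, 0.005]
force: [0.1, 0.1, 0.4]
width: 0.019
gripper_force: 20.0
```

```bash
python3 -c "
from h import *
plan(at(KEEP,[34,32,22]),toolR(KEEP,'s'))"
```

```text
t 6.88 tcp [0.5914 0.0313 0.0297] then-shift(start axes) mm [-0.8 -1.6  7.7] rot [ 0.0045 -0.0006 -0.0006] 0.3 shift in target axes [-0.8 -1.6  7.7]
```

>>> apply_moves --pt "-0.6 -1.6 3 0.004 0 0 5" --pt "0 0 2 0 0 0 5" --pt "0 0 1 0 0 0 5" --pt "0 0 0 0 0 0 5"

```text
time: 7.22
tcp_pos: [0.5894, 0.0303, 0.0234]
eef_rot: [-2.347, -2.088, -0.001]
force: [0.1, 0.5, -0.8]
width: 0.0188
gripper_force: 20.0
```

>>> apply_moves --pt "0 0 1 0 0 0 5" --pt "0 0 1 0 0 0 5" --pt "0 0 0 0 0 0 5"

```text
time: 7.47
tcp_pos: [0.5895, 0.0303, 0.0214]
eef_rot: [-2.347, -2.088, -0.001]
force: [-0.3, 0.3, 2.6]
width: 0.019
gripper_force: 20.0
```

>>> apply_moves --pt "0 0 1 0 0 0 5" --pt "0 0 1 0 0 0 5" --pt "0 0 0 0 0 0 5"

```text
time: 7.72
tcp_pos: [0.5895, 0.0303, 0.0212]
eef_rot: [2.347, 2.088, 0.001]
force: [-3.6, -0.1, 14.5]
width: 0.0189
gripper_force: 20.0
```

>>> apply_moves --pt "0 0 -1.5 0 0 0 30" --pt "0 0 0 0 0 0 30" --pt "0 0 0 0 0 0 30" --pt "0 0 -20 0 0 0 30" --pt "0 0 -40 0 0 0 34" --pt "0 0 -40 0 0 0 34" --pt "0 0 -40 0 0 0 34" --pt "0 0 -15 0 0 0 34"

```text
time: 8.38
tcp_pos: [0.5919, 0.0304, 0.181]
eef_rot: [2.343, 2.085, 0.011]
force: [1.2, 0.1, 0.1]
width: 0.0341
gripper_force: 0.0
```

```bash
python3 - <<'E'
from h import *
plan(at(RACK,[-36,-30.1,70]),toolR(RACK,'s'))
read_camera("top")
for d in cut_out("top","kept_spring_a"): print(d["conf"],d["box"])
print(proj([at(KEEP,[a*34,b*31,21]) for a,b in s],"top").round(1))
E
```

```text
t 8.38 tcp [0.5919 0.0304 0.181 ] then-shift(start axes) mm [  98.8 -103.2   73.2] rot [-0.515   0.0125 -0.0527] 29.7 shift in target axes [ 104.3 -121.1   15.5]
0.27 [209.1, 173.8, 71.5, 70.2]
[[346.6 242.6]
 [315.4 239.9]
 [349.7 209.1]
 [318.7 206.5]]
```

>>> apply_moves --pt "20 -30 0 0 0 0 34" --pt "26 -30 0 0 0 0 34" --pt "26 -22 0 0 0 0 34" --pt "27 -21 0 -0.103 0.0025 -0.0105 34" --pt "0 0 0 -0.103 0.0025 -0.0105 34" --pt "0 0 0 -0.103 0.0025 -0.0105 34" --pt "0 0 0 -0.103 0.0025 -0.0105 34" --pt "0 0 0 -0.103 0.0025 -0.0105 34"

```text
time: 9.15
tcp_pos: [0.4971, 0.141, 0.1742]
eef_rot: [1.983, 1.866, 0.493]
force: [1.5, -1.1, 0.2]
width: 0.0339
gripper_force: 0.0
```

```bash
python3 - <<'E'
from h import *
plan(at(RACK,[-36,-30.1,70]),toolR(RACK,'s'))
c=calibration("wrist"); im=read_camera("wrist")[:,:,::-1].copy()
overlay(RACK,c,im,(200,180,440,340),3,"pics/w4.png")
E
```

```text
t 9.15 tcp [0.4971 0.141  0.1742] then-shift(start axes) mm [ -0.1 -29.3  60.6] rot [-0.0069 -0.0008  0.0021] 0.4 shift in target axes [ -0.1 -29.7  60.4]
```

View pics/w4.png

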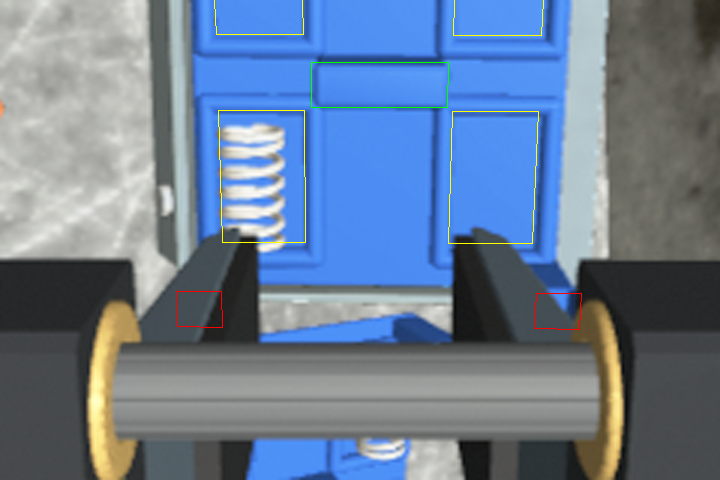

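The bar at (380,85) matches the model exactly. Spring B shows at crop (252,188).

```bash
python3 - <<'E'
from h import *
c=calibration("wrist")
for q in((-34,-31,21),(-37,-31,21),(-34,-33,21),(-34,-14,21),(-34,-48,21),(-34,-14,31),(-34,-48,31)): print(q,((proj(at(RACK,q),"",c)[0]-[200,180])*3).round())
E
```

```text
(-34, -31, 21) [283. 174.]
(-37, -31, 21) [273. 174.]
(-34, -33, 21) [283. 181.]
(-34, -14, 21) [283. 115.]
(-34, -48, 21) [284. 232.]
(-34, -14, 31) [280. 122.]
(-34, -48, 31) [281. 242.]
```

```bash
python3 - <<'E'
from h import *
s_=read_state();print(s_["qd"].round(3))
plan(at(RACK,[-36,-30.1,70]),toolR(RACK,'s'))
c=calibration("wrist");M=cv2.Rodrigues(c["rvec"])[0]; o=-M.T@c["tvec"]; R0=R.from_rotvec(s_["eef_rot"]).as_matrix()
print("cam in tool",(R0.T@(o-s_["tcp_pos"])).round(4))
for q in((-34,-31,11),(-34,-31,21),(-37,-31,21)): print(q,((proj(at(RACK,q),"",c)[0]-[200,180])*3).round())
E
```

```text
[-0.041  0.048 -0.087  0.356  0.286 -0.422]
t 9.2 tcp [0.4914 0.1389 0.1702] then-shift(start axes) mm [  2.6 -22.2  59.9] rot [-0.0125  0.0034  0.0044] 0.8 shift in target axes [  2.3 -22.9  59.6]
cam in tool [ 0.0663  0.0007 -0.1716]
(-34, -31, 11) [286. 167.]
(-34, -31, 21) [283. 174.]
(-37, -31, 21) [273. 174.]
```

>>> apply_moves --pt "0 0 0 0 0 0 34" --pt "0 -10 30 0 0 0 34" --pt "0 -10 20 0 0 0 34" --pt "0 0 0 0 0 0 34" --pt "0 0 0 0 0 0 34"

```text
time: 9.62
tcp_pos: [0.5065, 0.1396, 0.1212]
eef_rot: [1.988, 1.865, 0.485]
force: [0.7, 0.0, -0.1]
width: 0.0341
gripper_force: 0.0
```

```bash
python3 -c "
from h import *
plan(at(RACK,[-36,-31.5,21.5]),toolR(RACK,'s'))"
```

```text
t 9.62 tcp [0.5065 0.1396 0.1212] then-shift(start axes) mm [ -0.6 -10.7  58.4] rot [-0.0122  0.0028  0.    ] 0.7 shift in target axes [ -0.8 -11.4  58.2]
```

>>> apply_moves --pt "-0.4 -5 15 -0.006 0.0015 0 28" --pt "-0.4 -6 15 -0.006 0.0015 0 28" --pt "0 0 10 0 0 0 28" --pt "0 0 0 0 0 0 28"

```text
time: 9.95
tcp_pos: [0.5175, 0.1384, 0.082]
eef_rot: [1.979, 1.858, 0.502]
force: [0.0, -0.3, 0.6]
width: 0.0277
gripper_force: 0.0
```

```bash
python3 -c "
from h import *
plan(at(RACK,[-36,-31.5,21.5]),toolR(RACK,'s'))"
```

```text
t 9.95 tcp [0.5175 0.1384 0.082 ] then-shift(start axes) mm [-0.2 -1.4 18.7] rot [ 0.003  -0.0009 -0.0001] 0.2 shift in target axes [-0.2 -1.4 18.7]
```

>>> apply_moves --pt "0 -1.4 8 0 0 0 28" --pt "0 0 7 0 0 0 28" --pt "0 0 3.5 0 0 0 28" --pt "0 0 0 0 0 0 28"

```text
time: 10.28
tcp_pos: [0.5259, 0.1383, 0.0667]
eef_rot: [1.978, 1.857, 0.505]
force: [0.5, 0.5, 0.2]
width: 0.0277
gripper_force: 0.0
```

>>> apply_moves --pt "0 0 0 0 0 0 5" --pt "0 0 0 0 0 0 5" --pt "0 0 0 0 0 0 5" --pt "0 0 0 0 0 0 5" --pt "0 0 0 0 0 0 5" --force 15

```text
time: 10.7
tcp_pos: [0.5247, 0.1383, 0.0664]
eef_rot: [1.977, 1.858, 0.505]
force: [-0.9, -0.7, 5.8]
width: 0.0193
gripper_force: 15.0
```

```bash
python3 -c "
from h import *
plan(at(RACK,[-36,-31.5,21.5]),toolR(RACK,'s'))"
```

```text
t 10.7 tcp [0.5247 0.1383 0.0664] then-shift(start axes) mm [-0.6  0.1  1.7] rot [ 0.0051 -0.0027  0.0001] 0.3 shift in target axes [-0.6  0.2  1.7]
```

Gripped. Lift and carry to well_2.

>>> apply_moves --pt "0 0 -10 0 0 0 5" --pt "0 0 -25 0 0 0 5" --pt "0 0 -35 0 0 0 5" --pt "0 0 -35 0 0 0 5" --pt "0 0 -15 0.1065 -0.0039 0.0093 5" --pt "0 0 0 0.1065 -0.0039 0.0093 5" --pt "0 0 0 0.1065 -0.0039 0.0093 5" --pt "0 0 0 0.1065 -0.0039 0.0093 5" --force 20

```text
time: 11.37
tcp_pos: [0.4657, 0.1407, 0.1677]
eef_rot: [2.262, 2.042, 0.122]
force: [0.6, -0.8, -1.1]
width: 0.0189
gripper_force: 20.0
```

>>> apply_moves --pt "0 0 0 0.1 -0.0039 0.0093 5" --pt "0 0 0 0 0 0 5" --pt "0 0 0 0 0 0 5"

```text
time: 11.62
tcp_pos: [0.4666, 0.1396, 0.1654]
eef_rot: [2.326, 2.075, 0.016]
force: [-0.7, -0.4, -0.3]
width: 0.0186
gripper_force: 20.0
```

```bash
python3 -c "
from h import *
print(read_state()['width'])
plan(at(KEEP,[-34,-31,70]),toolR(KEEP,'s'))"
```

```text
0.018602987394856177
t 11.62 tcp [0.4666 0.1396 0.1654] then-shift(start axes) mm [-156.2   64.2   98.4] rot [0.0252 0.0087 0.0009] 1.5 shift in target axes [-157.    66.8   95.4]
```

>>> apply_moves --pt "-31 13 0 0.025 0.0087 0 5" --pt "-31 13 0 0 0 0 5" --pt "-31 13 0 0 0 0 5" --pt "-31 13 0 0 0 0 5" --pt "-32 13 15 0 0 0 5" --pt "0 0 35 0 0 0 5" --pt "0 0 30 0 0 0 5" --pt "0 0 0 0 0 0 5"

```text
time: 12.28
tcp_pos: [0.507, -0.0223, 0.0817]
eef_rot: [-2.338, -2.086, 0.013]
force: [-1.0, -0.2, -0.7]
width: 0.0189
gripper_force: 20.0
```

>>> apply_moves --pt "0 0 0 0 0 0 5" --pt "0 0 0 0 0 0 5"

```text
time: 12.45
tcp_pos: [0.5133, -0.0219, 0.0881]
eef_rot: [2.341, 2.093, 0.003]
force: [0.4, 0.7, -0.0]
width: 0.0192
gripper_force: 20.0
```

```bash
python3 -c "
from h import *
plan(at(KEEP,[-34,-31,24]),toolR(KEEP,'s'))"
```

```text
t 12.45 tcp [ 0.5133 -0.0219  0.0881] then-shift(start axes) mm [-2.1  1.7 64.1] rot [ 0.0023 -0.0003  0.0031] 0.2 shift in target axes [-2.   1.9 64.1]
```

>>> apply_moves --pt "-1 1.8 20 0 0 0.003 5" --pt "0 0 20 0 0 0 5" --pt "0 0 17 0 0 0 5" --pt "0 0 0 0 0 0 5" --pt "0 0 0 0 0 0 5"

```text
time: 12.87
tcp_pos: [0.5155, -0.0232, 0.0311]
eef_rot: [2.345, 2.089, 0.003]
force: [-0.0, -0.4, 0.4]
width: 0.019
gripper_force: 20.0
```

```bash
python3 -c "
from h import *
plan(at(KEEP,[-34,-30.5,22]),toolR(KEEP,'s'))"
```

```text
t 12.87 tcp [ 0.5155 -0.0232  0.0311] then-shift(start axes) mm [-0.5 -0.5  9.1] rot [ 0.002  -0.0004 -0.0001] 0.1 shift in target axes [-0.5 -0.5  9.1]
```

>>> apply_moves --pt "-0.5 -0.5 4 0 0 0 5" --pt "0 0 3 0 0 0 5" --pt "0 0 1 0 0 0 5" --pt "0 0 0 0 0 0 5"

```text
time: 13.2
tcp_pos: [0.5148, -0.024, 0.0224]
eef_rot: [2.346, 2.088, 0.002]
force: [-0.3, 0.3, 1.4]
width: 0.019
gripper_force: 20.0
```

>>> apply_moves --pt "0 0 1.2 0 0 0 5" --pt "0 0 1 0 0 0 5" --pt "0 0 0 0 0 0 5"

```text
time: 13.45
tcp_pos: [0.5148, -0.0241, 0.0221]
eef_rot: [2.346, 2.088, 0.003]
force: [-5.1, 0.8, 18.5]
width: 0.019
gripper_force: 20.0
```

>>> apply_moves --pt "0 0 -1.5 0 0 0 29" --pt "0 0 0 0 0 0 29" --pt "0 0 0 0 0 0 29" --pt "0 0 -20 0 0 0 30" --pt "0 0 -40 0 0 0 40" --pt "-10 0 -40 0 0 0 40" --pt "-30 0 -40 0 0 0 40" --pt "-30 0 0 0 0 0 40"

```text
time: 14.12
tcp_pos: [0.5111, -0.0891, 0.161]
eef_rot: [2.336, 2.085, 0.014]
force: [1.0, -0.7, 0.7]
width: 0.0398
gripper_force: 0.0
```

>>> apply_moves --pt "0 0 0 0 0 0 40" --pt "0 0 0 0 0 0 40"

```text
time: 14.28
tcp_pos: [0.5064, -0.0896, 0.1543]
eef_rot: [-2.349, -2.086, -0.001]
force: [-0.2, 0.4, -0.4]
width: 0.0399
gripper_force: 0.0
```

```bash
python3 - <<'E'
from h import *
c=calibration("wrist"); im=read_camera("wrist")[:,:,::-1].copy()
F=KEEP
p=proj([at(F,(a*54,b*64,z)) for a,b in s for z in(0,47)],"",c); print(p.min(0),p.max(0))
b=np.clip(np.r_[p.min(0)-10,p.max(0)+10],0,[640,480,640,480]).astype(int)
overlay(F,c,im,tuple(b),3,"pics/w5.png")
cv2.imwrite("pics/top5.png",read_camera("top")[:,:,::-1])
plan(at(RACK,[0,0,120]),toolR(RACK,'b'))
E
```

```text
[291.65236441  28.17306328] [437.80238887 201.80401385]
t 14.38 tcp [ 0.5061 -0.0882  0.1533] then-shift(start axes) mm [257.1 -26.6 -14.7] rot [-0.4251 -0.4046 -1.5834] 96.8 shift in target axes [  3.5 258.2 -19.4]
```

View pics/w5.png

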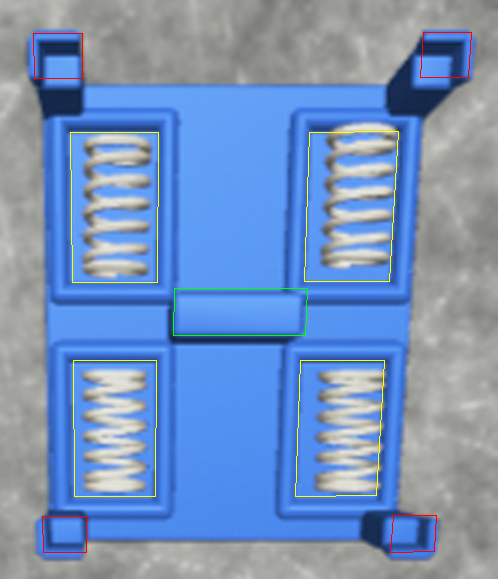

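All four wells hold a spring lying along its well, with bar and columns matching the model. Now for the rack tray's bar.

>>> apply_moves --pt "37 -4 -2 0 0 0 34" --pt "37 -4 -2 0 0 0 34" --pt "37 -4 -2 0 0 0 34" --pt "37 -4 -2 0 0 0 34" --pt "37 -4 -2 0 0 0 34" --pt "37 -4 -2 0 0 0 34" --pt "35 -3 -3 0 0 0 34" --pt "0 0 0 -0.0304 -0.0289 -0.1131 34"

```text
time: 15.05
tcp_pos: [0.5103, 0.1756, 0.1687]
eef_rot: [2.19, 2.196, 0.002]
force: [0.4, -0.0, 0.2]
width: 0.0337
gripper_force: 0.0
```

>>> apply_moves --pt "0 0 0 -0.0304 -0.0289 -0.1131 34" --pt "0 0 0 -0.0304 -0.0289 -0.1131 34" --pt "0 0 0 -0.0304 -0.0289 -0.1131 34" --pt "0 0 0 -0.0304 -0.0289 -0.1131 34" --pt "0 0 0 -0.0304 -0.0289 -0.1131 34" --pt "0 0 0 -0.0304 -0.0289 -0.1131 34" --pt "0 0 0 -0.0304 -0.0289 -0.1131 34" --pt "0 0 0 -0.0304 -0.0289 -0.1131 34"

```text
time: 15.72
tcp_pos: [0.5086, 0.1709, 0.1681]
eef_rot: [0.887, 2.635, -0.018]
force: [0.4, -0.3, 0.2]
width: 0.0339
gripper_force: 0.0
```

>>> apply_moves --pt "0 0 0 -0.0304 -0.0289 -0.1131 34" --pt "0 0 0 -0.0304 -0.0289 -0.1131 34" --pt "0 0 0 -0.0304 -0.0289 -0.1131 34" --pt "0 0 0 -0.0304 -0.0289 -0.1131 34" --pt "0 0 0 -0.0304 -0.0289 -0.1131 34" --pt "0 0 0 0 0 0 34" --pt "0 0 0 0 0 0 34" --pt "0 0 0 0 0 0 34"

```text
time: 16.38
tcp_pos: [0.5098, 0.1704, 0.1692]
eef_rot: [0.084, 2.615, -0.022]
force: [0.7, 0.3, -0.1]
width: 0.0338
gripper_force: 0.0
```

```bash
python3 -c "
from h import *
print(read_state()['joint_pos'].round(2))
plan(at(RACK,[0,0,60]),toolR(RACK,'b'))"
```

```text
[ 0.46  0.11  2.1  -0.52  0.53 -0.65]
t 16.38 tcp [0.5098 0.1704 0.1692] then-shift(start axes) mm [ 0.7 -0.1 60.6] rot [-0.0001  0.0017 -0.0012] 0.1 shift in target axes [ 0.6 -0.2 60.6]
```

>>> apply_moves --pt "0.6 0 25 0 0 0 34" --pt "0 0 25 0 0 0 34" --pt "0 0 20 0 0 0 34" --pt "0 0 15 0 0 0 34" --pt "0 0 8 0 0 0 34" --pt "0 0 0 0 0 0 34" --pt "0 0 0 0 0 0 34"

```text
time: 16.97
tcp_pos: [0.5562, 0.1671, 0.0883]
eef_rot: [0.083, 2.615, -0.023]
force: [-0.6, 0.5, 1.1]
width: 0.0342
gripper_force: 0.0
```

```bash
python3 -c "
from h import *
print(read_state()['force'])
plan(at(RACK,[0,0,20]),toolR(RACK,'b'))"
```

```text
[-0.61022829  0.46704009  1.08373737]
t 16.97 tcp [0.5562 0.1671 0.0883] then-shift(start axes) mm [0.4 0.2 7.2] rot [-0.0007  0.0017 -0.0003] 0.1 shift in target axes [0.4 0.2 7.2]
```

>>> apply_moves --pt "0.4 0.2 4 0 0 0 34" --pt "0 0 3 0 0 0 34" --pt "0 0 0 0 0 0 30" --pt "0 0 0 0 0 0 24"

```text
time: 17.3
tcp_pos: [0.559, 0.1669, 0.0827]
eef_rot: [0.082, 2.614, -0.022]
force: [-0.0, 0.8, -0.2]
width: 0.0263
gripper_force: 0.0
```

>>> apply_moves --pt "0 0 0 0 0 0 4" --pt "0 0 0 0 0 0 4" --pt "0 0 0 0 0 0 4" --pt "0 0 0 0 0 0 4" --pt "0 0 0 0 0 0 4" --force 35

```text
time: 17.72
tcp_pos: [0.5589, 0.1668, 0.0827]
eef_rot: [0.081, 2.614, -0.023]
force: [-2.5, -0.5, 1.6]
width: 0.0118
gripper_force: 35.0
```

```bash
python3 -c "
from h import *
plan(at(RACK,[0,0,20]),toolR(RACK,'b'))"
```

```text
t 17.72 tcp [0.5589 0.1668 0.0827] then-shift(start axes) mm [0.  0.4 1.1] rot [-0.0001  0.0029  0.0007] 0.2 shift in target axes [0.  0.4 1.1]
```

>>> apply_moves --pt "0 0 -5 0 0 0 4" --pt "0 0 -12 0 0 0 4" --pt "0 0 -22 0 0 0 4" --pt "0 0 -30 0 0 0 4" --pt "0 0 -30 0 0 0 4" --pt "0 0 -30 0 0 0 4" --pt "0 0 -15 0 0 0 4" --pt "0 0 0 0 0 0 4"

```text
time: 18.38
tcp_pos: [0.4865, 0.1721, 0.2103]
eef_rot: [0.082, 2.61, -0.018]
force: [0.5, -0.7, -1.7]
width: 0.0118
gripper_force: 35.0
```

```bash
python3 -c "
from h import *
s_=read_state();print(s_['width'],s_['force'],s_['moment'])
plan(at(SPARE,[0,0,140]),toolR(SPARE,'b'))"
```

```text
0.01177728597454149 [ 0.49231562 -0.73759536 -1.67016746] [ 0.17237898  0.28181098 -0.02616212]
t 18.38 tcp [0.4865 0.1721 0.2103] then-shift(start axes) mm [-3.000e-01 -3.635e+02  8.040e+01] rot [-0.0314  0.53   -0.1275] 31.3 shift in target axes [   6.4 -365.5   70.3]
```

>>> apply_moves --pt "0 0 0 -0.0052 0.0883 -0.0213 4" --pt "0 0 0 -0.0052 0.0883 -0.0213 4" --pt "0 0 0 -0.0052 0.0883 -0.0213 4" --pt "0 0 0 -0.0052 0.0883 -0.0213 4" --pt "0 0 0 -0.0052 0.0883 -0.0213 4" --pt "0 0 0 -0.0052 0.0883 -0.0213 4" --pt "0 -15 0 0 0 0 4" --pt "0 -28 0 0 0 0 4"

```text
time: 19.05
tcp_pos: [0.491, 0.1293, 0.2047]
eef_rot: [0.108, -3.132, 0.004]
force: [0.0, -0.1, -1.5]
width: 0.0119
gripper_force: 35.0
```

>>> apply_moves --pt "1 -38 0 0 0 0 4" --pt "1 -38 0 0 0 0 4" --pt "1 -38 0 0 0 0 4" --pt "1 -38 0 0 0 0 4" --pt "1 -38 0 0 0 0 4" --pt "1 -38 0 0 0 0 4" --pt "0 -38 0 0 0 0 4" --pt "0 -30 0 0 0 0 4"

```text
time: 19.72
tcp_pos: [0.5031, -0.1703, 0.2063]
eef_rot: [0.103, -3.133, 0.005]
force: [0.6, 0.7, -0.8]
width: 0.0117
gripper_force: 35.0
```

>>> apply_moves --pt "0 -20 0 0 0 0 4" --pt "0 -6 20 0 0 0 4" --pt "0 0 20 0 0 0 4" --pt "0 0 15 0 0 0 4" --pt "0 0 0 0 0 0 4" --pt "0 0 0 0 0 0 4" --pt "0 0 0 0 0 0 4"

```text
time: 20.3
tcp_pos: [0.5056, -0.1937, 0.1532]
eef_rot: [0.106, -3.136, 0.006]
force: [0.0, -0.2, -2.0]
width: 0.0116
gripper_force: 35.0
```

```bash
python3 - <<'E'
from h import *
plan(at(SPARE,[0,0,100]),toolR(SPARE,'b'))
# held tray check: fit in top & side images
s_=read_state(); R0=R.from_rotvec(s_["eef_rot"]).as_matrix()
print("tool z",R0[:,2].round(4))
for n in CAL: cv2.imwrite(f"pics/{n}6.png",read_camera(n)[:,:,::-1])
a=cv2.imread("pics/side6.png")[180:430,230:450]; 
T=dict(p=s_["tcp_pos"]-np.array([0,0,.0211]),R=SPARE["R"])
v=cv2.resize(a,None,fx=2.2,fy=2.2,interpolation=cv2.INTER_CUBIC)
for F in(SPARE,T):
  for z,h in((8,(54,64)),(47,(54,64)),(0,(48.5,58.5))):
    q=[at(F,(x*h[0],y*h[1],z)) for x,y in((-1,-1),(1,-1),(1,1),(-1,1))]
    cv2.polylines(v,[((proj(q,"side")-[230,180]+.5)*2.2).astype(np.int32)],True,(0,255,255),1)
cv2.imwrite("pics/side6c.png",v)
E
```

```text
t 20.3 tcp [ 0.5056 -0.1937  0.1532] then-shift(start axes) mm [ 0.4  0.9 53.2] rot [-0.0035 -0.0044 -0.0005] 0.3 shift in target axes [ 0.6  0.7 53.2]
tool z [-0.0041 -0.0038 -1.    ]
```

View pics/side6c.png

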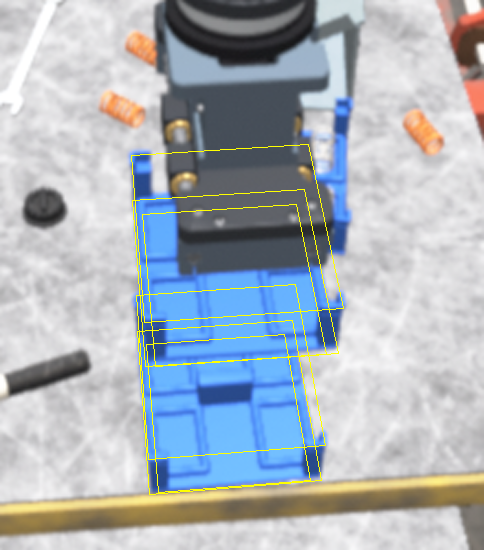

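Held tray and spare tray both match their model outlines (crop around (240,250) and (235,400)), level and parallel. Lowering gently.

>>> apply_moves --pt "0.5 0.8 20 -0.0035 -0.0044 0 4" --pt "0 0 20 0 0 0 4" --pt "0 0 16 0 0 0 4" --pt "0 0 12 0 0 0 4" --pt "0 0 6 0 0 0 4" --pt "0 0 0 0 0 0 4" --pt "0 0 0 0 0 0 4"

```text
time: 20.98
tcp_pos: [0.5051, -0.1929, 0.0799]
eef_rot: [-0.106, 3.139, -0.001]
force: [0.9, -0.5, -1.1]
width: 0.012
gripper_force: 35.0
```

```bash
python3 -c "
from h import *
print(read_state()['force'])
plan(at(SPARE,[0,0,61]),toolR(SPARE,'b'))"
```

```text
[ 0.90279424 -0.45855734 -1.06058065]
t 20.98 tcp [ 0.5051 -0.1929  0.0799] then-shift(start axes) mm [ 0.2 -0.1 18.9] rot [-0.0004  0.0009 -0.0003] 0.1 shift in target axes [ 0.1 -0.1 18.9]
```

>>> apply_moves --pt "0 0 4 0 0 0 4" --pt "0 0 3 0 0 0 4" --pt "0 0 2 0 0 0 4" --pt "0 0 2 0 0 0 4" --pt "0 0 1 0 0 0 4" --pt "0 0 1 0 0 0 4" --pt "0 0 0 0 0 0 4"

```text
time: 21.57
tcp_pos: [0.5044, -0.1927, 0.066]
eef_rot: [0.106, -3.139, -0.001]
force: [-0.1, 0.5, -1.6]
width: 0.0118
gripper_force: 35.0
```

>>> apply_moves --pt "0 0 1 0 0 0 4" --pt "0 0 1 0 0 0 4" --pt "0 0 0 0 0 0 4"

```text
time: 21.82
tcp_pos: [0.5044, -0.1926, 0.064]
eef_rot: [0.106, -3.139, -0.001]
force: [-0.9, 0.4, -2.2]
width: 0.0117
gripper_force: 35.0
```

>>> apply_moves --pt "0 0 1 0 0 0 4" --pt "0 0 1 0 0 0 4" --pt "0 0 0 0 0 0 4"

```text
time: 22.07
tcp_pos: [0.5043, -0.1927, 0.062]
eef_rot: [0.106, -3.139, -0.001]
force: [0.7, -1.3, -2.0]
width: 0.012
gripper_force: 35.0
```

>>> apply_moves --pt "0 0 0.7 0 0 0 4" --pt "0 0 0 0 0 0 4"

```text
time: 22.23
tcp_pos: [0.5044, -0.1927, 0.0614]
eef_rot: [0.106, -3.139, -0.001]
force: [0.1, -0.1, -0.9]
width: 0.0121
gripper_force: 35.0
```

>>> apply_moves --pt "0 0 0.5 0 0 0 4" --pt "0 0 0 0 0 0 4"

```text
time: 22.4
tcp_pos: [0.5044, -0.1927, 0.0609]
eef_rot: [0.106, -3.139, -0.0]
force: [-0.3, 0.4, -1.8]
width: 0.0119
gripper_force: 35.0
```

>>> apply_moves --pt "0 0 0.4 0 0 0 4" --pt "0 0 0 0 0 0 4"

```text
time: 22.57
tcp_pos: [0.5045, -0.1927, 0.0606]
eef_rot: [0.106, -3.14, -0.0]
force: [0.4, 0.7, -1.6]
width: 0.0113
gripper_force: 35.0
```

>>> apply_moves --pt "0 0 0.5 0 0 0 4" --pt "0 0 0 0 0 0 4"

```text
time: 22.73
tcp_pos: [0.5046, -0.1927, 0.0604]
eef_rot: [0.106, -3.14, -0.0]
force: [-0.3, 0.8, 0.7]
width: 0.0118
gripper_force: 35.0
```

>>> apply_moves --pt "0 0 0.5 0 0 0 4" --pt "0 0 0 0 0 0 4"

```text
time: 22.9
tcp_pos: [0.5045, -0.1927, 0.0602]
eef_rot: [-0.106, 3.14, 0.0]
force: [-1.6, 0.9, 4.6]
width: 0.0115
gripper_force: 35.0
```

>>> apply_moves --pt "0 0 0 0 0 0 16" --pt "0 0 0 0 0 0 24" --pt "0 0 0 0 0 0 34" --pt "0 0 0 0 0 0 34" --pt "0 0 -5 0 0 0 34" --pt "0 0 -20 0 0 0 34" --pt "0 0 -40 0 0 0 34" --pt "0 0 -40 0 0 0 34"

```text
time: 23.57
tcp_pos: [0.5034, -0.1923, 0.1648]
eef_rot: [0.106, -3.136, -0.003]
force: [1.0, -0.1, -0.3]
width: 0.0341
gripper_force: 0.0
```

>>> apply_moves --pt "0 0 -40 0 0 0 34" --pt "30 0 -20 0 0 0 34" --pt "40 0 0 0 0 0 34" --pt "40 0 0 0 0 0 34" --pt "40 0 0 0 0 0 34" --pt "0 0 0 0 0 0 34" --pt "0 0 0 0 0 0 34"

```text
time: 24.15
tcp_pos: [0.3536, -0.2028, 0.2253]
eef_rot: [-0.103, 3.139, -0.001]
force: [0.2, -0.2, 0.4]
width: 0.034
gripper_force: 0.0
```

```bash
python3 - <<'E'
from h import *
print(read_state()["tcp_pos"])
for n in CAL: cv2.imwrite(f"pics/{n}7.png",read_camera(n)[:,:,::-1])
a=cv2.imread("pics/side7.png")[180:430,230:450]
v=cv2.resize(a,None,fx=2.2,fy=2.2,interpolation=cv2.INTER_CUBIC)
T=dict(p=SPARE["p"]+[0,0,.04],R=SPARE["R"])
for h,z in(((54,64),47),((54,64),8)):
    q=[at(T,(x*h[0],y*h[1],z)) for x,y in((-1,-1),(1,-1),(1,1),(-1,1))]
    cv2.polylines(v,[((proj(q,"side")-[230,180]+.5)*2.2).astype(np.int32)],True,(0,255,255),1)
t=cv2.resize(cv2.imread("pics/top7.png")[150:320,200:480],None,fx=2,fy=2)
w=np.zeros((max(v.shape[0],t.shape[0]),800,3),np.uint8); w[:v.shape[0],:360]=v[:,80:440]; t=t[:,120:]; w[:t.shape[0],360:360+t.shape[1]]=t
cv2.imwrite("pics/end.png",w)
E
```

```text
[ 0.35359912 -0.20281717  0.22533813]
```

View pics/end.png

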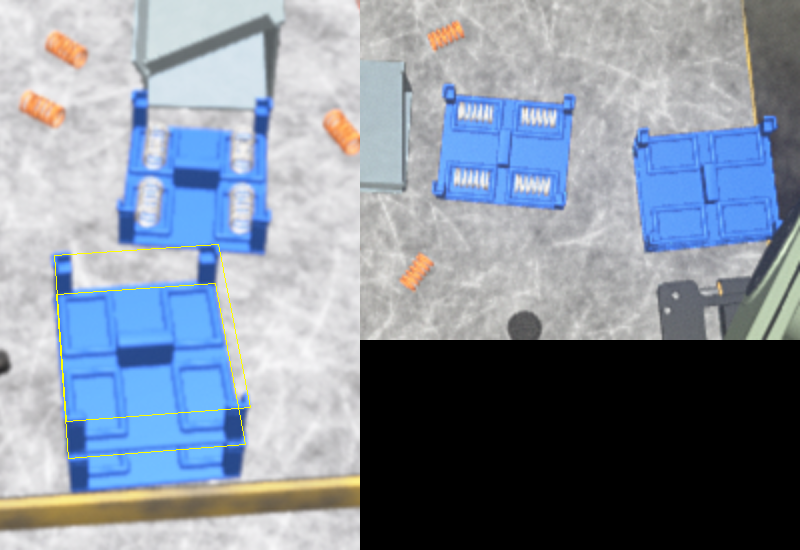

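The stacked tray (crop (150,350)) lies on its predicted seated outline, level and square, and all four springs are in the keep tray (crop (195,180)). The arm is clear, so I'm handing in.

```bash
python3 -c "
from station import *
print(hand_in())"
```

```text
the job is handed in; nothing more can be done
None
```

The job is handed in at about 24 s of the 72 s: both springs are in the vacant wells of the keep tray and the emptied tray sits level on the spare tray in the final pictures, though `hand_in()` returned no verdict.

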